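Hang the hand mirror and the comb on the free arm of the jewellery stand

TASK

One arm of the chrome T-stand already carries the white bangle. Hang the red hand mirror and then the blue comb by their loops on the other, empty arm: the mirror in the inner place between post and brass bead, the comb in the outer place between bead and upturned tip, both hanging freely. Leave the bangle, the perfume flasks, the ring dish and the hair pin box where they are, and keep the flasks upright.

Things in the scene. Friction and masses are not known exactly. Their poses are not given: they have to be found in the camera images.
- stand: fixed square walnut tray 240 x 240 mm, floor 8 mm and rim 14 mm high, with a chrome T-stand in the middle. Origin: centre of the tray's underside, z up, front is -x. A 10 mm post rises at the origin to two level arms along +y and -y, axis at x = 0, z = 160 mm. A clear shelf above covers the arms: they are reached from the front with a tilted tool
- left_arm (a point): on the axis of the +y arm (level rod 8 mm thick along y), mid inner place, 32 mm from the post's axis. A brass bead (16 mm diameter, 8 mm long) sits 60 mm from the post's axis; the arm ends at 112 mm in a tip turned up to 14 mm above the axis (end surface at 116 mm). Inner place: post to bead; outer place: bead to tip. Axes as the stand
- right_arm (a point): on the axis of the -y arm (level rod 8 mm thick along y), mid inner place, 32 mm from the post's axis. A brass bead (16 mm diameter, 8 mm long) sits 60 mm from the post's axis; the arm ends at 112 mm in a tip turned up to 14 mm above the axis (end surface at 116 mm). Inner place: post to bead; outer place: bead to tip. Axes as the stand
- shelf_edge (a point): middle of the lower front edge of the stand's clear fixed shelf: 40 mm in front of the arms' axis, 105 mm above it; axes as the stand. The shelf reaches 125 mm back (+x), 125 mm to either side, is 8 mm thick; two 10 mm posts carry it 115 mm behind this edge at y = -112 and +112 mm; two flasks fixed on it at its back stand 65 mm above its underside
- rack: fixed wooden rack 90 x 168 x 26 mm. Origin: centre of its underside. Four slots, each 66 mm along x, 13 mm along y, 20 mm deep (floor 6 mm above the origin), at y = -63, -21, 21 and 63 mm; mirror, comb and the two flasks stand in them in any order, upright, their flat sides facing +y and -y of the rack
- mirror: loose red hand mirror, 70 g: flat plate 60 (x) x 10 (y) x 62 (z) mm, mirror glass on both faces, with a round loop on top. Origin: centre of the plate's underside, z up through the loop. Loop: flat ring in the x-z plane, 10 mm thick along y, 34 mm outer and 26 mm inner radius, centre 94 mm above the origin; whole height 128 mm
- mirror_loop (a point): centre of the mirror's loop, axes as the mirror (y is the axis of the hole)
- comb: loose blue comb, 45 g: spine and teeth together 60 (x) x 10 (y) x 62 (z) mm, teeth down, with the same round loop on top as the mirror. Origin: centre of the underside of the teeth, z up through the loop. Loop centre 94 mm above the origin, 10 mm thick along y, 34 mm outer and 26 mm inner radius; whole height 128 mm
- comb_loop (a point): centre of the comb's loop, axes as the comb (y is the axis of the hole)
- bangle: loose white ceramic bangle, 36 mm outer and 30 mm inner radius, 12 mm wide, hanging in the inner place of one arm (which one varies). Origin: its centre; y is its axis
- flask_amber: loose flat amber perfume flask, 54 (x) x 10 (y) x 46 (z) mm with a 10 mm round cap, 66 mm high in all, standing in a rack slot. Origin: centre of its underside
- flask_green: loose flat green perfume flask, same size, standing in a rack slot. Origin: centre of its underside
- dish: loose blue ceramic ring dish, 48 mm diameter, 16 mm high, standing on the tray below the empty arm. Origin: centre of its underside
- pinbox: loose clear hair pin box with white lid, 36 (x) x 72 (y) x 28 (z) mm, standing on the back of the tray. Origin: centre of its underside

How it is judged (in metres and radians):
On the way, in this order (a step that is already met when the one before it is completed fails the run):
1. the mirror hangs by its loop in the inner place of the empty arm, let go (((y of bangle in the frame of stand below 0 m and y of mirror_loop in the frame of stand between 0.004 and 0.056 m and x of mirror_loop in the frame of stand between -0.015 and 0.015 m and z of mirror_loop in the frame of stand between 0.13 and 0.145 m and angle between mirror's own z axis and vertical below 0.3 rad and contact force between the fingers and mirror below 0.1 N) or (y of bangle in the frame of stand above 0 m and y of mirror_loop in the frame of stand between -0.056 and -0.004 m and x of mirror_loop in the frame of stand between -0.015 and 0.015 m and z of mirror_loop in the frame of stand between 0.13 and 0.145 m and angle between mirror's own z axis and vertical below 0.3 rad and contact force between the fingers and mirror below 0.1 N))), for 0.2 s.
2. the comb hangs by its loop in the outer place of the same arm, let go (((y of bangle in the frame of stand below 0 m and y of comb_loop in the frame of stand between 0.064 and 0.112 m and x of comb_loop in the frame of stand between -0.015 and 0.015 m and z of comb_loop in the frame of stand between 0.13 and 0.145 m and angle between comb's own z axis and vertical below 0.3 rad and contact force between the fingers and comb below 0.1 N) or (y of bangle in the frame of stand above 0 m and y of comb_loop in the frame of stand between -0.112 and -0.064 m and x of comb_loop in the frame of stand between -0.015 and 0.015 m and z of comb_loop in the frame of stand between 0.13 and 0.145 m and angle between comb's own z axis and vertical below 0.3 rad and contact force between the fingers and comb below 0.1 N))), for 0.2 s.
At the end, for the whole second after the job is handed in: On the arm without the bangle: mirror loop centre 4 to 56 mm, comb loop centre 64 to 112 mm from the post axis, each 15 to 30 mm below the arm axis and within 15 mm of it front to back, within 0.3 rad of upright; at most swaying gently (mirror, comb and bangle below 0.15 m/s) (((y of bangle in the frame of stand below 0 m and y of mirror_loop in the frame of stand between 0.004 and 0.056 m and x of mirror_loop in the frame of stand between -0.015 and 0.015 m and z of mirror_loop in the frame of stand between 0.13 and 0.145 m and angle between each of mirror, comb's own z axis and vertical below 0.3 rad and y of comb_loop in the frame of stand between 0.064 and 0.112 m and x of comb_loop in the frame of stand between -0.015 and 0.015 m and z of comb_loop in the frame of stand between 0.13 and 0.145 m) or (y of bangle in the frame of stand above 0 m and y of mirror_loop in the frame of stand between -0.056 and -0.004 m and x of mirror_loop in the frame of stand between -0.015 and 0.015 m and z of mirror_loop in the frame of stand between 0.13 and 0.145 m and angle between each of mirror, comb's own z axis and vertical below 0.3 rad and y of comb_loop in the frame of stand between -0.112 and -0.064 m and x of comb_loop in the frame of stand between -0.015 and 0.015 m and z of comb_loop in the frame of stand between 0.13 and 0.145 m)) and linear speed of each of mirror, comb, bangle below 0.15 m/s); the robot touches nothing.
It fails at once if the white bangle is moved by more than 20 mm (distance of bangle from where it was at the start of the episode above 0.02 m).
It fails at once if a flask, the ring dish or the hair pin box is moved by more than 20 mm (distance of any of flask_amber, flask_green, dish, pinbox from where it was at the start of the episode above 0.02 m).
It fails at once if a flask is tipped by more than 0.4 rad (angle between any of flask_amber, flask_green's own z axis and vertical above 0.4 rad).
It also fails if it takes over 72 s, if anything falls off the work surface, if the arm or the gripper's body presses on something with over 40 N, if the wrist force passes 120 N, or if a joint passes its speed limit or range.

ROBOT

A 6-joint arm with a two-finger parallel gripper is mounted at the origin on the work surface. World frame = base frame: x ahead of the robot, y to its left, z up, the work surface at z = 0. Lengths are in mm, angles in rad, forces in N, time in s.
With the tool pointing down it reaches from about 300 to 775 mm from the base axis. Payload 14.6 kg.
Tool frame: the origin (TCP) lies midway between the tips of the shut fingers; the grasp point (between the pads) lies 19 mm behind it; x points along the fingers, y is the direction in which the jaws open and shut, and the axes are right-handed (so a half turn about x gives the same grasp; the last joint's range is limited). The gripper opens to 85 mm and grips with 20 to 120 N. Pads are 22 mm wide; open, the fingers measure 114 mm over their backs; the gripper's body (76 mm by 85 mm) begins 54 mm behind the grasp point. The pads swing forward as they close: fully open they stand 13 mm farther back than shut.
Start: joints at [1.181, 0.3, 1.521, -0, 1.321, -0.067], TCP at [174.47, 521.584, 231.281] pointing down, gripper open.
Joint ranges: [-3.03, 3.03], [-0.79, 2.21], [0.23, 2.52], [-1.04, 4.18], [0, 3.07], [-2.55, 2.55]. Speed limits (rad/s): [2.22, 2.22, 2.57, 3.14, 3.14, 3.14].

INTERFACE

Orientations are given as a 3x3 rotation matrix whose columns are the frame's x, y, z axes.
In Python, from plant import r gives the robot as it stands. Calls block until the motion is done:
- r.goto(position, orientation): joint-space move of the TCP to a pose.
- r.servo_line(position, v=150, rot=None, contact_N=None): straight line of the TCP; rot=None keeps the orientation; v is the mean speed in mm/s. With contact_N (N) it stops when the force on the tool has changed by that much, and returns True; else False.
- r.move_joints(angles): joint-space move.
- r.grip(opening, force=None): finger opening in mm; force is the grip in N (None keeps the last); returns when the fingers have stopped.
- r.wait(seconds).
- r.inverse_kinematics(position, orientation): joint angles nearest the present ones, or None.
- r.get_state(): the state.
- r.get_image(name): name is "scene" or "top"; returns a dict with "frame" (384x512x3 uint8, red, green, blue), "range_z" (384x512 float32, mm along the optical axis (not along the pixel's ray), 0 where there is no reading), "fovy" (degrees; the focal length in pixels is half the picture's height over the tangent of half this angle, whatever the lens; pixels are square), "cx", "cy" (the principal point, pixels), "R" (3x3) and "t" (3): a world point X has camera coordinates R X + t. Camera axes: x right, y down, z forward; pixel columns grow to the right and rows downward; lengths in mm; the calibration is good to about 2 mm. A picture is of the moment at which its call begins.
A pose or a line that the arm cannot do raises r.PlanningError and nothing moves.
- r.job_done(): hands the job in, once; it reports no verdict.
The state is a dict: "t": time; "qpos": joint angles; "dq": joint speeds; "tau": joint torques, N m; "position": TCP position; "ee_rot": TCP orientation; "contact_force": force on the tool from outside, world axes, zero at the start; "torque": the same for the moment, N m; "width": finger opening in mm.
Only numpy, scipy, OpenCV 4.12 (cv2) and the standard library are available. Lean on these libraries where they do the work, as an engineer would, in place of code of your own. Each camera call takes 0.05 s, during which the arm holds its last target. There are 200 camera calls.

## Working session

There is one attempt and no reset: what is moved stays moved. The work goes in short steps, each a Python script; the robot and the scene stay as the last script left them, time stands still between calls to the robot, and variables do not carry over. Pictures are saved under pics/ and viewed, about 8 in all and at most 12, crops included, and the job is handed in when it is done.

```bash
ls; mkdir -p pics
cat > h.py <<'E'
from plant import r
import numpy as np, cv2
def shot(name,fn=None):
    d=r.get_image(name)
    if fn: cv2.imwrite('pics/'+fn,cv2.cvtColor(d['frame'],cv2.COLOR_RGB2BGR))
    d['f']=d['frame'].shape[0]/2/np.tan(np.radians(d['fovy'])/2)
    return d
def cloud(d):
    Z=d['range_z'].astype(float); v,u=np.indices(Z.shape)
    P=np.stack([(u-d['cx'])/d['f']*Z,(v-d['cy'])/d['f']*Z,Z],-1)
    return (P-d['t'])@d['R']   # R^T(P-t)
E
python3 - <<'E'
from h import *
for n in('scene','top'):
    d=shot(n,n+'0.png'); print(n,d['fovy'],d['cx'],d['cy'],np.round(-d['R'].T@d['t']),np.round(d['R'],2).tolist(),(d['range_z']>0).mean())
    np.savez(n+'0.npz',**d)
a=cv2.imread('pics/scene0.png');b=cv2.imread('pics/top0.png')
print(r.get_state()['t'])
E
```

```text
pics
scene 47.782869292313535 251.86790731757353 189.95166297054993 [1316.  -25.  757.] [[-0.05, 1.0, 0.01], [0.61, 0.04, -0.79], [-0.79, -0.04, -0.62]] 0.9960479736328125
top 51.22756364609972 254.9544409407337 188.80043864211018 [ 556.  -53. 1025.] [[-0.01, -1.0, -0.02], [-1.0, 0.01, -0.04], [0.04, 0.02, -1.0]] 0.9959055582682291
0.1
```

View pics/scene0.png

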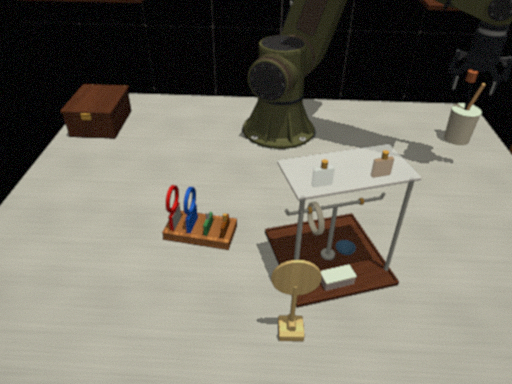

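View pics/top0.png

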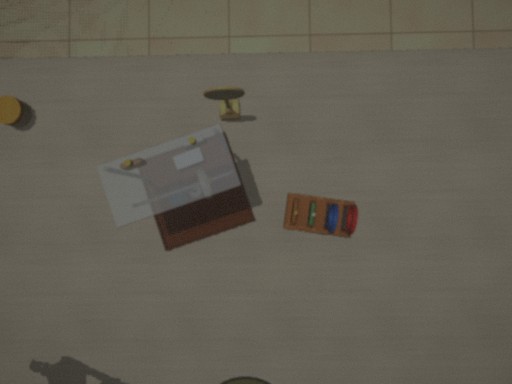

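Scene: the red mirror (172,200) and blue comb (190,205) are in the rack. The bangle (316,218) is on the stand's -y arm, so the +y arm on the image right is empty, with the dish (345,247) below it. Top view: the tray is around (205,190) and the rack around (320,215).

```bash
cat > m.py <<'E'
from h import *
L=lambda n:dict(np.load(n+'0.npz'))
for n in('top','scene'):
    d=L(n);d['f']=float(d['f']);P=cloud(d);h=cv2.cvtColor(d['frame'],cv2.COLOR_RGB2HSV);Z=P[...,2]
    H,S,V=h[...,0],h[...,1],h[...,2]
    print(n,'table z',np.median(Z[300:330,150:300]))
    for nm,m in dict(red=((H<5)|(H>174))&(S>170)&(V>90),blue=(H>100)&(H<125)&(S>130)&(V>40)).items():
        m=m&(Z>30)
        Q=P[m]; 
        if len(Q)>10: print(nm,m.sum(),'min',np.round(np.percentile(Q,2,0)),'max',np.round(np.percentile(Q,98,0)),'med',np.round(np.median(Q,0),1))
    for nm,(c,rr,zr) in dict(rack=((500,-300),140,(15,36)),tray=((0,0),0,0),).items():
        if nm=='rack':
            m=(np.hypot(P[...,0]-510,P[...,1]+230)<150)&(Z>20)&(Z<32)&(S>100)&(H<20)
            # rack top
        else:
            m=(Z>3)&(Z<22)&(P[...,1]>-120)&(P[...,1]<330)&(P[...,0]>350)&(P[...,0]<760)&(S>90)&(V<110)
        Q=P[m]
        print(nm,len(Q))
        if len(Q)>20: 
            print(cv2.minAreaRect(Q[:,:2].astype(np.float32)), np.round(np.median(Q,0),1))
    m=(Z>255)&(Z<285)&(P[...,1]>-100)&(P[...,1]<400)&(P[...,0]>350)&(P[...,0]<760)
    Q=P[m]; print('shelf',len(Q),len(Q) and (cv2.minAreaRect(Q[:,:2].astype(np.float32)),np.median(Q[:,2])))
    m=(Z>150)&(Z<175)&(P[...,1]>-100)&(P[...,1]<400)&(P[...,0]>350)&(P[...,0]<760)
    Q=P[m]; print('arm',len(Q),np.round(Q[::max(1,len(Q)//25)]).tolist())
E
python3 m.py
```

```text
top table z -0.5049500941884166
red 46 min [ 500. -259.   72.] max [ 536. -250.  135.] med [ 517.1 -254.8  125.8]
blue 99 min [ 503. -216.   72.] max [ 543. -206.  134.] med [ 523.2 -211.6  126.2]
rack 1373
((525.5489501953125, -191.32545471191406), (166.51734924316406, 88.0683822631836), 81.4466323852539) [ 528.4 -173.6   25. ]
tray 2136
((529.29296875, 52.353981018066406), (124.1606674194336, 335.54705810546875), 9.357194900512695) [510.4  92.5   7.8]
shelf 8225 (((612.4491577148438, 127.46507263183594), (125.43022918701172, 250.3181915283203), 18.24799156188965), np.float64(272.46900014269403))
arm 0 []
scene table z -0.07355605176066324
red 181 min [ 495. -262.   31.] max [ 554. -248.  134.] med [ 534.5 -255.6   82.9]
blue 295 min [ 498. -219.   32.] max [ 557. -205.  133.] med [ 534.6 -211.4   74.3]
rack 1066
((530.463623046875, -190.92840576171875), (164.02952575683594, 90.72705078125), 81.0750503540039) [ 548.7 -184.6   25.4]
tray 5097
((597.3118896484375, 65.10958862304688), (270.52581787109375, 343.39337158203125), 17.352224349975586) [591.1 145.8   7.8]
shelf 4392 (((614.796875, 126.01547241210938), (128.80557250976562, 250.53494262695312), 18.497802734375), np.float64(272.2973833845951))
arm 620 [[559.0, 223.0, 173.0], [571.0, 175.0, 166.0], [567.0, 193.0, 161.0], [569.0, 193.0, 160.0], [576.0, 183.0, 162.0], [582.0, 167.0, 164.0], [584.0, 144.0, 161.0], [601.0, 73.0, 169.0], [581.0, 164.0, 157.0], [593.0, 121.0, 162.0], [600.0, 95.0, 164.0], [610.0, 72.0, 168.0], [593.0, 126.0, 156.0], [600.0, 108.0, 159.0], [606.0, 90.0, 160.0], [617.0, 74.0, 166.0], [618.0, 62.0, 163.0], [623.0, 35.0, 163.0], [626.0, 28.0, 163.0], [627.0, 28.0, 161.0], [628.0, 82.0, 162.0], [636.0, 245.0, 172.0], [634.0, 249.0, 166.0], [635.0, 250.0, 161.0], [701.0, 32.0, 169.0], [700.0, 41.0, 158.0]]
```

```bash
cat >> h.py <<'E'
A=np.radians(18.35); SO=np.array([591.8,119.9,0])
SX=np.array([np.cos(A),np.sin(A),0]);SY=np.array([-np.sin(A),np.cos(A),0])
def st(x,y,z): return SO+x*SX+y*SY+np.array([0,0,z])
EL=np.radians(25)
def rot(yaw,flip=1,el=EL):
    x=np.array([np.cos(el)*np.cos(yaw),np.cos(el)*np.sin(yaw),-np.sin(el)])
    y=flip*np.array([-np.sin(yaw),np.cos(yaw),0]); return np.stack([x,y,np.cross(x,y)],1)
def tcp(c,yaw,rad=20,flip=1): return np.asarray(c,float)-rad*rot(yaw,flip)[:,0]  # ring centre -> TCP
YR=np.radians(-8.75)
E
python3 - <<'E'
from h import *
for n in('scene','top'):
    d=dict(np.load(n+'0.npz'));d['f']=float(d['f']);P=cloud(d);h=cv2.cvtColor(d['frame'],cv2.COLOR_RGB2HSV);H,S,V=h[...,0],h[...,1],h[...,2]
    ux=np.array([np.cos(YR),np.sin(YR)]);uy=np.array([-ux[1],ux[0]])
    for nm,m,y0 in(('red',((H<6)|(H>172))&(S>120)&(V>40),-255),('blue',(H>100)&(H<128)&(S>90)&(V>30),-212)):
        Q=P[m&(P[...,2]>75)&(abs(P[...,1]-y0)<22)]; a=Q[:,:2]@ux;b=Q[:,:2]@uy
        (c,rr)=cv2.minEnclosingCircle(np.stack([a,Q[:,2]],1).astype(np.float32))
        print(n,nm,len(Q),'circ',np.round(c,1),round(rr,1),'x-range',np.round(np.percentile(a,[1,99]),1),'b',np.round(np.percentile(b,[5,50,95]),1),'world',np.round(c[0]*ux+np.median(b)*uy,1))
pts=dict(pre=((519,-254,100),YR,100),grasp=((519,-254,100),YR,20),lift=((519,-254,220),YR,20),
 a0=(st(-170,-150,200),A,20),a=(st(-170,0,200),A,20),b=(st(-150,165,200),A,20),c=(st(-5,150,165),A,20),d=(st(-5,32,165),A,20),e=(st(0,86,136),A,20),pre2=(st(0,86,136),A,120))
for k,(c,yw,rd) in pts.items():
    for fl in(1,-1):
        q=r.inverse_kinematics(tcp(c,yw,rd),rot(yw,fl)); print(k,fl,None if q is None else np.round(q,2))
E
```

```text
scene red 171 circ [555.4 102.5] 34.2 x-range [525.6 587.3] b [-175.6 -171.4 -169. ] world [ 522.9 -253.9]
scene blue 169 circ [553.7 102.2] 33.3 x-range [522.5 585. ] b [-132.8 -128.6 -126. ] world [ 527.7 -211.4]
top red 191 circ [552.  102.9] 34.2 x-range [520.7 579.7] b [-176.3 -171.4 -167.7] world [ 519.5 -253.4]
top blue 155 circ [548.6 104.2] 32.3 x-range [520.4 575.8] b [-133.5 -128.8 -125. ] world [ 522.7 -210.7]
pre 1 [-0.9   0.18  2.37  2.04  0.76  2.16]
pre -1 [-0.9   0.18  2.37  2.04  0.76 -0.98]
grasp 1 [-0.76  0.38  2.22  2.25  0.73  2.03]
grasp -1 [-0.76  0.38  2.22  2.25  0.73 -1.11]
lift 1 [-0.76  0.07  2.17  1.83  0.56  2.55]
lift -1 [-0.76  0.07  2.17  1.83  0.56 -0.59]
a0 1 [-0.67 -0.03  2.34  1.6   0.86  2.52]
a0 -1 [-0.67 -0.03  2.34  1.6   0.86 -0.63]
a 1 None
a -1 None
b 1 [ 0.58 -0.2   2.49  3.87  0.35  0.99]
b -1 [ 0.58 -0.2   2.49  3.87  0.35 -2.15]
c 1 [0.43 0.21 2.19 3.41 0.41 1.38]
c -1 [ 0.43  0.21  2.19  3.41  0.41 -1.77]
d 1 [0.1  0.2  2.2  2.66 0.44 1.92]
d -1 [ 0.1   0.2   2.2   2.66  0.44 -1.22]
e 1 [0.26 0.28 2.21 3.02 0.48 1.65]
e -1 [ 0.26  0.28  2.21  3.02  0.48 -1.49]
pre2 1 [ 0.23 -0.02  2.41  2.93  0.39  1.73]
pre2 -1 [ 0.23 -0.02  2.41  2.93  0.39 -1.42]
```

Run:
```python
from h import *
for el in(40,55,70):
  e=np.radians(el)
  for x,y,z in((-170,-100,230),(-170,0,230),(-160,90,230),(-110,165,190),(-140,165,230)):
    R=rot(A,-1,e);q=r.inverse_kinematics(st(x,y,z)-20*R[:,0],R);print(el,x,y,z,np.round(st(x,y,z)),None if q is None else np.round(q,2))
R=rot(A,-1)
print(np.round(r.inverse_kinematics(tcp(st(-110,165,190),A),R),2))
e=np.radians(60);R=rot(-.5,-1,e)
for p in((400,-150,250),(380,-50,250),(330,300,250)):
    print(p,r.inverse_kinematics(p,R))
```

```text
40 -170 -100 230 [462. -29. 230.] [-0.46 -0.24  2.27  1.01  0.69  0.12]
40 -170 0 230 [430.  66. 230.] [-0.14 -0.39  2.36  0.82  0.49  0.5 ]
40 -160 90 230 [412. 155. 230.] [ 0.24 -0.39  2.36  0.21  0.3   1.32]
40 -110 165 190 [435. 242. 190.] None
40 -140 165 230 [407. 232. 230.] [ 0.53 -0.28  2.29 -0.55  0.31  2.24]
55 -170 -100 230 [462. -29. 230.] [-0.35 -0.2   2.11  0.52  0.79  0.61]
55 -170 0 230 [430.  66. 230.] [-0.06 -0.31  2.19  0.34  0.71  0.99]
55 -160 90 230 [412. 155. 230.] [ 0.25 -0.3   2.19  0.06  0.64  1.47]
55 -110 165 190 [435. 242. 190.] [ 0.48 -0.08  2.11 -0.19  0.51  1.87]
55 -140 165 230 [407. 232. 230.] [ 0.5  -0.21  2.12 -0.17  0.63  1.86]
70 -170 -100 230 [462. -29. 230.] [-0.25 -0.09  1.95  0.22  1.    0.91]
70 -170 0 230 [430.  66. 230.] [ 0.   -0.18  2.02  0.13  0.97  1.2 ]
70 -160 90 230 [412. 155. 230.] [ 0.27 -0.17  2.02  0.02  0.95  1.51]
70 -110 165 190 [435. 242. 190.] [ 0.46  0.02  1.94 -0.06  0.84  1.74]
70 -140 165 230 [407. 232. 230.] [ 0.47 -0.09  1.95 -0.06  0.94  1.75]
[ 0.54 -0.06  2.41  3.69  0.38 -2.  ]
(400, -150, 250) [-0.42222638 -0.2681015   2.13150486 -0.056616    0.75670085  1.67937071]
(380, -50, 250) [-0.10276985 -0.36484528  2.19779157 -0.26352562  0.83692051  2.09806303]
(330, 300, 250) None
```

Run:
```python
from h import *
def t(l,c,yw,el=25):
    R=rot(yw,-1,np.radians(el));q=r.inverse_kinematics(np.asarray(c)-20*R[:,0],R);print(l,el,np.round(c),None if q is None else np.round(q,2))
for z in(180,240):t('lift',(521,-253.7,z),YR);t('lift2',(525,-211,z),YR)
for y in(-330,-220,-110,0,80,165):
    for x in(-105,-125): t(f'{x} {y}',st(x,y,190),A)
t('c',st(-5,150,165),A)
for y in(-220,-110,0,80):t(y,st(-110,y,200),A,15)
```

```text
lift 25 [ 521. -254.  180.] [-0.76  0.17  2.2   2.    0.6  -0.79]
lift2 25 [ 525 -211  180] [-0.65  0.13  2.25  2.14  0.54 -0.87]
lift 25 [ 521. -254.  240.] [-0.76  0.04  2.16  1.74  0.55 -0.48]
lift2 25 [ 525 -211  240] [-0.65 -0.01  2.2   1.84  0.47 -0.52]
-105 -330 25 [ 596. -226.  190.] [-0.76  0.37  1.88  1.5   0.93 -0.55]
-125 -330 25 [ 577. -233.  190.] [-0.8   0.35  1.91  1.48  0.96 -0.56]
-105 -220 25 [ 561. -122.  190.] [-0.63  0.2   2.12  1.64  0.83 -0.63]
-125 -220 25 [ 542. -128.  190.] [-0.67  0.18  2.15  1.61  0.86 -0.64]
-105 -110 25 [527. -18. 190.] [-0.42  0.05  2.3   1.84  0.69 -0.71]
-125 -110 25 [508. -24. 190.] [-0.46  0.01  2.34  1.8   0.72 -0.7 ]
-105 0 25 [492.  87. 190.] [-0.1  -0.07  2.41  2.22  0.48 -0.89]
-125 0 25 [473.  81. 190.] [-0.13 -0.12  2.46  2.16  0.49 -0.85]
-105 80 25 [467. 163. 190.] [ 0.21 -0.09  2.44  2.83  0.35 -1.33]
-125 80 25 [448. 156. 190.] [ 0.2  -0.15  2.48  2.8   0.34 -1.3 ]
-105 165 25 [440. 243. 190.] [ 0.53 -0.05  2.4   3.68  0.38 -1.99]
-125 165 25 [421. 237. 190.] [ 0.55 -0.1   2.44  3.73  0.38 -2.02]
c 25 [540. 261. 165.] [ 0.43  0.21  2.19  3.41  0.41 -1.77]
-220 15 [ 557. -124.  200.] [-0.67  0.26  2.16  1.84  1.   -0.85]
-110 15 [522. -19. 200.] [-0.47  0.11  2.36  2.07  0.89 -0.96]
0 15 [487.  85. 200.] [-0.13 -0.01  2.48  2.46  0.74 -1.16]
80 15 [462. 161. 200.] [ 0.2  -0.03  2.51  2.94  0.65 -1.44]
```

```bash
python3 - <<'E'
from h import *
c=(521,-253.7,100)
r.grip(30,40)
for q in([1.18,-.1,2.44,3.7,.38,-2.0],[.1,-.1,2.46,2.6,.45,-1.2],r.inverse_kinematics(tcp(c,YR,100),rot(YR,-1))):
    r.move_joints(q); s=r.get_state();print(s['t'],np.round(s['position']))
print(np.round(s['qpos'],2))
print(r.servo_line(tcp(c,YR,20),v=120,contact_N=8))
r.grip(0,40); s=r.get_state();print(s['t'],s['width'],np.round(s['contact_force'],1),np.round(s['position']))
d=shot('scene','g1.png')
E
python3 -c "
import cv2;a=cv2.imread('pics/g1.png')[100:290,90:340];cv2.imwrite('pics/g1c.png',cv2.resize(a,None,fx=3,fy=3))"
```

```text
3.7667 [189. 428. 200.]
5.1917 [452. 138. 205.]
6.5917 [ 432. -239.  142.]
[-0.89  0.18  2.37  2.04  0.76 -0.99]
False
7.7167 8.966665806162 [-1.5 -0.3  3.4] [ 503. -251.  109.]
```

View pics/g1c.png

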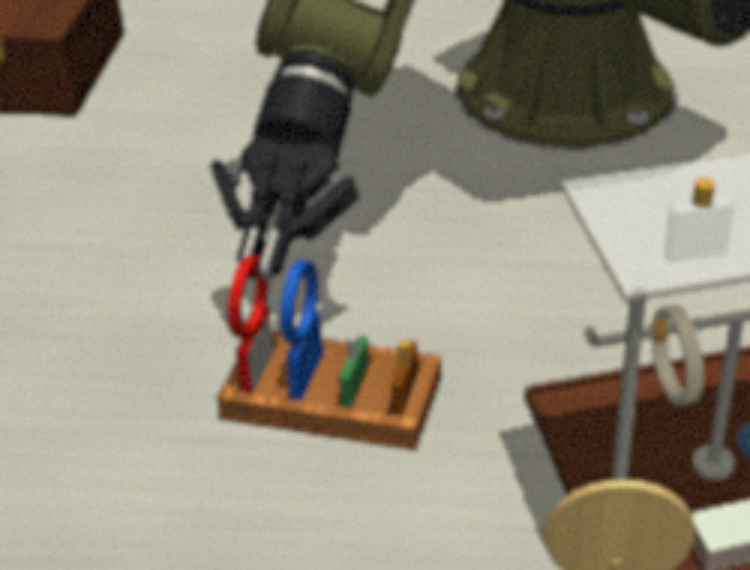

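The jaws hold the red ring (crop 250,290) at 9 mm width, and the comb (300,300) is still upright. Next I lift the mirror and carry it to in front of the empty arm's end.

```bash
python3 - <<'E'
from h import *
c=np.array((521,-253.7,100.))
R=rot(A,-1)
r.servo_line(tcp(c+[0,0,140],YR,20),v=120); s=r.get_state();print(s['t'],s['width'],np.round(s['contact_force'],1))
for (x,y,z) in((-105,-150,225),(-105,0,195),(-105,165,190)):
    r.servo_line(tcp(st(x,y,z),A),v=170,rot=R)
s=r.get_state();print(s['t'],s['width'],np.round(s['contact_force'],1))
r.servo_line(tcp(st(-5,150,165),A),v=120)
d=shot('scene','g2.png');P=cloud(d);h=cv2.cvtColor(d['frame'],cv2.COLOR_RGB2HSV);H,S,V=h[...,0],h[...,1],h[...,2]
Q=P[((H<6)|(H>172))&(S>120)&(V>40)&(P[...,2]>125)&(P[...,1]>150)]-SO
a=Q@SX;b=Q@SY;print(r.get_state()['t'],len(Q),cv2.minEnclosingCircle(np.stack([a,Q[:,2]],1).astype(np.float32)),np.round(np.percentile(b,[5,50,95])))
E
python3 -c "
import cv2;a=cv2.imread('pics/g2.png')[110:310,250:450];cv2.imwrite('pics/g2c.png',cv2.resize(a,None,fx=3,fy=3))"
```

```text
9.0833 8.930134528340927 [-1.2 -0.8 -1.2]
13.0083 9.177795193065624 [ 0.   0.2 -0.5]
14.075 244 ((-417.1239929199219, 220.7246551513672), 500.630859375) [106. 146. 858.]
```

View pics/g2c.png

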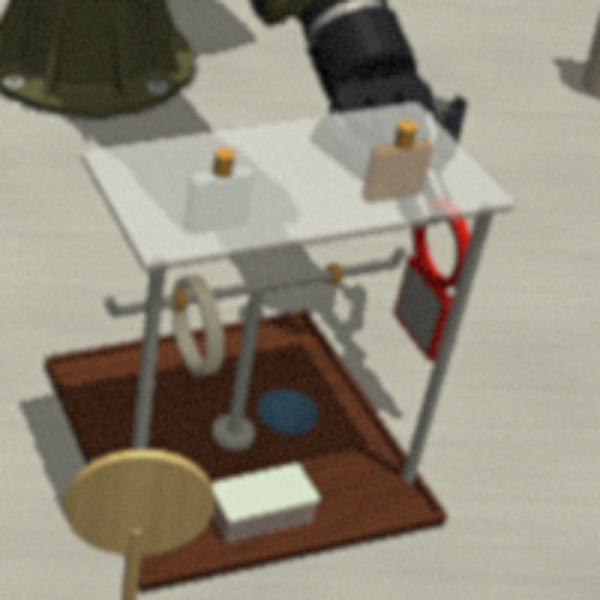

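The mirror (435,240 in the crop) is held past the empty arm's tip (400,255). I'll measure its ring and the tip in the stand frame before threading.

```bash
cat > ck.py <<'E'
from h import *
def ring(d,col,ylo,yhi,zlo=125):
    P=cloud(d);h=cv2.cvtColor(d['frame'],cv2.COLOR_RGB2HSV);H,S,V=h[...,0],h[...,1],h[...,2]
    m=(((H<6)|(H>172))&(S>110)&(V>40)) if col=='red' else ((H>100)&(H<128)&(S>90)&(V>30))
    Q=P-SO;a=Q@SX;b=Q@SY;z=P[...,2]
    m=m&(z>40)&(z<230)&(abs(a)<120)&(b>ylo)&(b<yhi)
    a,b,z=a[m],b[m],z[m]
    print(col,m.sum(),'x',np.round(np.percentile(a,[2,98])),'y',np.round(np.percentile(b,[5,50,95])),'z',np.round(np.percentile(z,[1,99])))
    k=z>zlo
    if k.sum()>10: print(' ring',cv2.minEnclosingCircle(np.stack([a[k],z[k]],1).astype(np.float32)),np.median(b[k]))
def arm(d):
    P=cloud(d);Q=P-SO;a=Q@SX;b=Q@SY;z=P[...,2];h=cv2.cvtColor(d['frame'],cv2.COLOR_RGB2HSV)
    for lo,hi in((10,50),(68,105),(106,122),(-105,-68)):
        m=(abs(a)<14)&(b>lo)&(b<hi)&(z>152)&(z<182)&(h[...,1]<80)
        print('arm',lo,hi,m.sum(),'x',np.round(np.percentile(a[m],[10,50,90]),1),'z',np.round(np.percentile(z[m],[5,50,95]),1),'ymax',np.round(b[m].max(),1)) if m.sum() else None
E
python3 - <<'E'
from ck import *
d=dict(np.load('scene0.npz'));d['f']=float(d['f']);arm(d)
d=shot('scene');arm(d);ring(d,'red',100,200,140)
E
```

```text
arm 10 50 63 x [-0.4  3.2  5.6] z [158.4 161.6 163.7] ymax 49.9
arm 68 105 59 x [-0.2  3.6  5.6] z [157.6 161.7 163.7] ymax 104.7
arm 106 122 17 x [0.8 3.9 5.2] z [161.6 168.9 173.1] ymax 113.6
arm -105 -68 41 x [0.2 3.  4.5] z [158.  161.4 164.7] ymax -68.2
arm 10 50 64 x [0.2 3.4 5.3] z [158.3 161.7 164.4] ymax 49.3
arm 68 105 59 x [1.  3.6 5.7] z [157.1 162.  164.6] ymax 104.4
arm 106 122 19 x [0.4 4.3 5.4] z [161.9 169.1 173.3] ymax 113.3
arm -105 -68 42 x [0.  2.8 4.9] z [157.3 162.  164.5] ymax -68.0
red 268 x [-30.  77.] y [106. 145. 151.] z [ 76. 222.]
 ring ((26.083438873291016, 184.48458862304688), 66.85641479492188) 145.79328505969306
```

```bash
python3 - <<'E'
from ck import *
print(r.servo_line(tcp(st(-4,32,166),A),v=80,contact_N=5)); s=r.get_state();print(s['t'],s['width'],np.round(s['contact_force'],1),np.round((s['position']-tcp(st(0,32,166),A)),1))
d=shot('scene','g3.png');ring(d,'red',0,100,150)
E
python3 -c "
import cv2;a=cv2.imread('pics/g3.png')[110:310,250:450];cv2.imwrite('pics/g3c.png',cv2.resize(a,None,fx=3,fy=3))"
```

```text
False
15.75 8.931754733018218 [-0.4 -1.2 -1.2] [-3.9 -1.  -0. ]
red 291 x [-30.  30.] y [25. 29. 34.] z [ 75. 195.]
 ring ((-1.0301439762115479, 167.3682098388672), 32.75305938720703) 29.807481546134248
```

View pics/g3c.png

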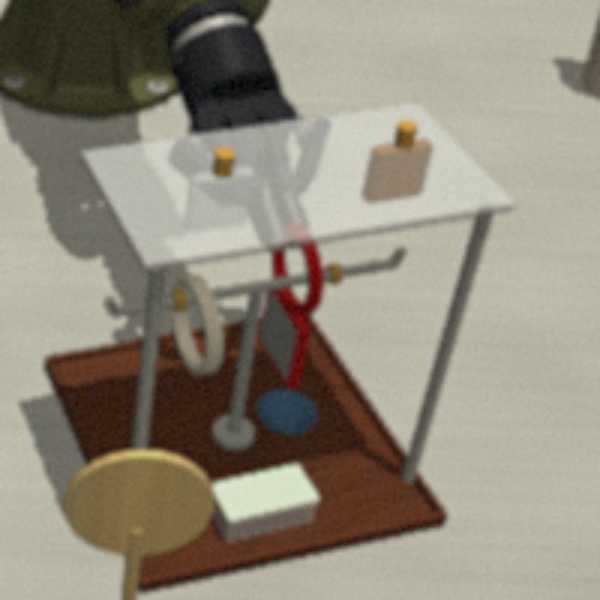

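The arm runs through the red ring (298,275) inside the bead (335,272), with no contact. I'll lower it and release.

```bash
python3 - <<'E'
from ck import *
p=lambda x,y,z,rad=20:tcp(st(x,y,z),A,rad)
print(r.servo_line(p(-2,32,142),v=80,contact_N=5),r.servo_line(p(-2,32,133),v=20,contact_N=2.5)); s=r.get_state();print(s['t'],np.round(s['contact_force'],1),np.round(s['position']-p(-2,32,138),1))
r.grip(24); r.wait(.3)
d=shot('scene');ring(d,'red',0,100,125)
off=s['position']-100*rot(A,-1)[:,0]
r.servo_line(off,v=100); r.wait(.2)
d=shot('scene','g4.png');ring(d,'red',0,100,125);print(r.get_state()['t'])
E
python3 -c "
import cv2;a=cv2.imread('pics/g4.png')[110:310,130:450];cv2.imwrite('pics/g4c.png',cv2.resize(a,None,fx=2.5,fy=2.5))"
```

```text
False True
16.5917 [-0.6  0.   3.5] [ 0.5  0.1 -0.3]
red 360 x [-26.  32.] y [25. 29. 34.] z [ 48. 171.]
 ring ((2.8249714374542236, 142.113037109375), 32.17151641845703) 29.40527055291906
red 360 x [-25.  35.] y [25. 29. 34.] z [ 48. 171.]
 ring ((2.8164260387420654, 141.3402557373047), 32.79441833496094) 29.396635511240095
18.6417
```

View pics/g4c.png

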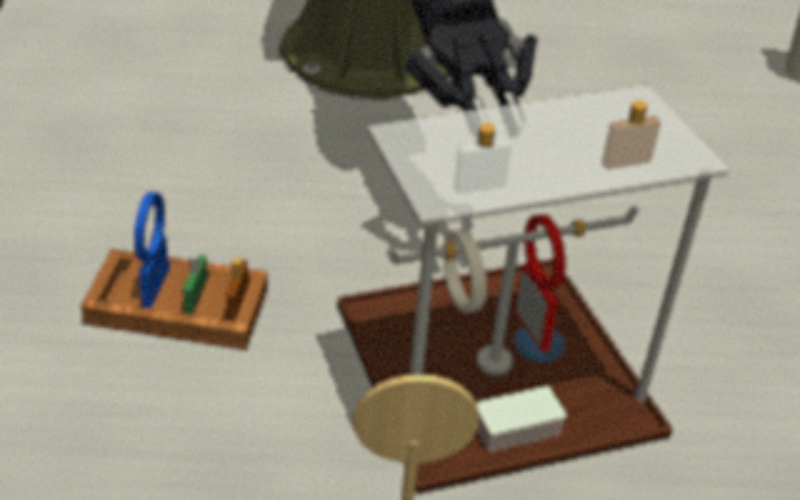

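The mirror (545,255) hangs freely in the inner place. The comb (150,230) still stands undisturbed in its slot, so I'll fetch it.

```bash
python3 - <<'E'
from ck import *
c=np.array((525,-211.,100)); R=rot(A,-1)
p=lambda x,y,z,rad=20:tcp(st(x,y,z),A,rad)
r.grip(30,40)
r.servo_line(p(-110,-100,195),v=200)
r.goto(tcp(c,YR,100),rot(YR,-1))
print(r.servo_line(tcp(c,YR,20),v=120,contact_N=8))
r.grip(0,40); s=r.get_state();print(s['t'],s['width'],np.round(s['contact_force'],1))
r.servo_line(tcp(c+[0,0,110],YR,20),v=120)
for (x,y,z) in((-105,-150,210),(-105,0,195),(-105,165,190)):
    r.servo_line(p(x,y,z),v=170,rot=R)
r.servo_line(p(-5,150,166),v=120)
s=r.get_state();print(s['t'],s['width'],np.round(s['contact_force'],1))
d=shot('scene','g5.png');ring(d,'blue',120,200,150);ring(d,'red',0,100)
E
python3 -c "
import cv2;a=cv2.imread('pics/g5.png')[110:310,130:450];cv2.imwrite('pics/g5c.png',cv2.resize(a,None,fx=2.5,fy=2.5))"
```

```text
False
21.7167 8.573564789079395 [-2.5 -0.9  3.7]
27.45 8.771752096000991 [ 0.   0.2 -0.8]
blue 498 x [-31.  25.] y [143. 145. 150.] z [ 76. 194.]
 ring ((-4.522218227386475, 168.38037109375), 33.129268646240234) 146.22111390812603
red 389 x [-26.  35.] y [25. 28. 34.] z [ 49. 172.]
 ring ((2.3029024600982666, 141.12037658691406), 33.0617561340332) 28.9691320768025
```

View pics/g5c.png

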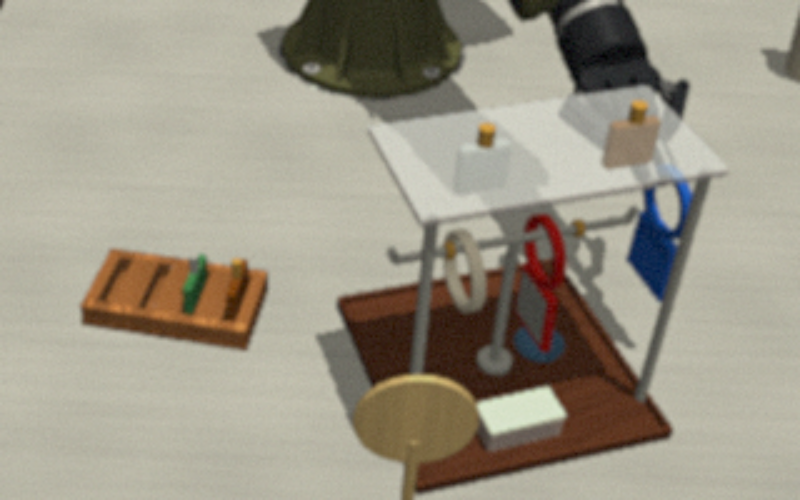

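The comb (665,215) is held past the tip, its ring measured at x -4.5 and z 168 mm. The flasks and the mirror are unchanged, so I'll thread and hang it.

```bash
python3 - <<'E'
from ck import *
p=lambda x,y,z,rad=20:tcp(st(x,y,z),A,rad)
a=r.servo_line(p(-4,89,166),v=80,contact_N=5);print(a,np.round(r.get_state()['contact_force'],1))
if a: raise SystemExit
print(r.servo_line(p(-2,89,142),v=80,contact_N=5),r.servo_line(p(-2,89,133),v=20,contact_N=2.5)); s=r.get_state();print(s['t'],np.round(s['contact_force'],1),np.round(s['position']-p(-2,89,138),1))
d=shot('scene');ring(d,'blue',50,130,125)
r.grip(24); r.wait(.4)
r.servo_line(s['position']-100*rot(A,-1)[:,0],v=100); r.wait(.5)
d=shot('scene','g6.png');ring(d,'blue',50,130,125);ring(d,'red',0,60,125);print(r.get_state()['t'])
E
python3 -c "
import cv2;a=cv2.imread('pics/g6.png')[110:310,130:450];cv2.imwrite('pics/g6c.png',cv2.resize(a,None,fx=2.5,fy=2.5))"
```

```text
False [-0.8 -0.7 -0. ]
False True
29.2083 [0.9 0.7 4.6] [ 0.6  0.2 -0.1]
blue 550 x [-25.  31.] y [82. 84. 90.] z [ 46. 171.]
 ring ((1.0098838806152344, 143.27333068847656), 33.69902038574219) 86.25303695716465
blue 555 x [-23.  35.] y [82. 84. 90.] z [ 46. 170.]
 ring ((3.9545323848724365, 142.25852966308594), 31.565635681152344) 86.0728131360625
red 355 x [-24.  35.] y [25. 29. 34.] z [ 48. 171.]
 ring ((3.2972288131713867, 140.83204650878906), 31.852516174316406) 28.88422336858978
31.6583
```

View pics/g6c.png

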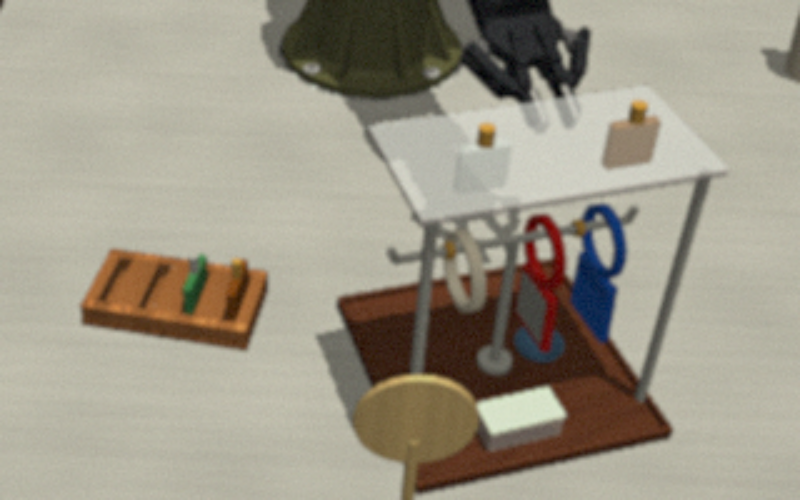

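The mirror (545,255) hangs between post and bead and the comb (605,245) between bead and tip. The gripper is clear and the other objects are in place, so I'm handing in.

Run:
```python
from ck import *
r.wait(1); d=shot('scene');ring(d,'blue',50,130,125);ring(d,'red',0,60,125)
r.job_done()
```

```text
blue 555 x [-23.  35.] y [82. 84. 90.] z [ 46. 171.]
 ring ((3.5429799556732178, 141.84320068359375), 31.913314819335938) 85.95656798905225
red 355 x [-25.  34.] y [26. 29. 34.] z [ 49. 172.]
 ring ((3.8687376976013184, 142.5294647216797), 31.510452270507812) 29.02007150302351
the job is handed in; nothing more can be done
```

I hung the red mirror in the inner place and then the blue comb in the outer place of the empty (+y) arm. I gripped each by its loop rim with the tool tilted 25° below horizontal, threaded it over the upturned tip, and lowered it until it touched the arm. I handed the job in at about 33 s of the 72 s allowed.

Last checks, taken after letting go and about a second of rest:

| Item | Loop distance from post | Allowed | Front-to-back offset | Loop centre height (measured) |
|---|---|---|---|---|
| Mirror | about 29 mm | 4 to 56 mm | about 4 mm | about 142 mm |
| Comb | about 86 mm | 64 to 112 mm | about 4 mm | about 142 mm |

- **Height:** the image-based loop heights read 3–4 mm above the 138 mm that follows from the sizes given, because the fit sees only part of each ring. Contact while lowering came at 138 mm. All of these lie inside the 130 to 145 mm limits.
- **Motion:** both items were at rest between the last pictures, and the gripper was clear of everything.
- **Other objects:** the bangle, flasks, dish and pin box looked unmoved, and the rack flasks were upright. I judged these by eye in the pictures and did not measure them.
- **Problem on the way:** one ring measurement before threading the mirror was spoiled by other red pixels, so I went by the commanded pose and the plate's measured height. Once threaded, the mirror measured as expected.

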